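# Weigh a pair of sample jars on the spring scale

## Task

Set the loose sample jar upright in the carrier's empty pocket while the carrier stands on the table, then hang the carrier by its handle on the hook of the spring scale, so that both jars hang level and free to be weighed. Lower the load onto the scale gently: its weight is unknown and the arm sinks under it, so let go only when the scale bears the whole weight. Do not disturb the other things.

Things in the scene. Friction and masses are not known exactly. Their poses are not given: they have to be found in the camera images.
- scale: spring scale fixed to the table: grey base plate 170 x 150 x 12 mm, square aluminium post (368 mm high with its black cap), and an arm that slides down the post against a spring. Origin: centre of the base plate's underside; z up; -x is the way the arm reaches out from the post; the hook's saddle lies 150 mm out along -x.
- hook_seat (a point): lowest point of the top surface of the hook's saddle; axes as the scale (x from hook to post, y across the hook). 285 mm high unloaded, sinks with the arm. Hook of 8 mm steel wire: flat saddle 18 mm long, upturned tip at -x (22 mm out, its top 24 mm above this point), at +x a slope up to 28 mm above this point at 23 mm, then a level arm. Mouth between tip and slope 34 mm.
- beam (a joint): how far the scale's arm has sunk on its post, in m: 0 unloaded (upper stop), grows downwards, lower stop at 0.105. The spring gives about 90 N per metre (1 N sinks it 11 mm), almost no preload.
- carrier: grey two-pocket jar carrier with tall rigid steel handle; origin: centre of its underside. Tray 196 (x) by 76 (y) mm, floor 5, walls 30 mm high; pockets 66 mm wide inside, centred 60 mm to -x (empty) and +x (full). Handle: 10 mm round bar, an arch in the y-z plane: level top bar 100 mm long along y, its axis 165 mm above the underside, legs at y = +-62 mm. Mass 0.1 to 0.6 kg (ballast).
- handle_mid (a point): middle of the handle's level top bar, on the bar's axis; axes as the carrier
- pocket_empty (a point): centre of the empty pocket's floor, 60 mm to -x of the carrier's middle, 5 mm above its underside; axes as the carrier
- pocket_full (a point): centre of the floor of the pocket that holds a jar, 60 mm to +x; axes as the carrier
- jar_loose: clear plastic sample jar with a white lid, 52 mm diameter, 85 mm high, upright on the table; the same as the jar in the carrier. Origin: centre of its underside. Mass 0.05 to 0.12 kg, unknown.
- jar_seated: the same kind of jar, standing in the carrier's other pocket; origin: centre of its underside
- tub: bystander: wide clear tub with white lid, 84 mm diameter, 60 mm high
- slim_bottle: bystander: slim clear bottle, 42 mm diameter, 150 mm high
- beaker: bystander: white open beaker, 70 mm wide, 90 mm high
- sponge: bystander: blue block sponge 110 x 70 x 30 mm
- screwdriver: bystander: screwdriver lying on the table
- lid_ring: bystander: white plastic ring, 70 mm diameter, 8 mm high

How it is judged:
By the outcome, as a careful person would: the job done as asked, in the order asked, and still so for the second after the job is handed in, with the robot touching nothing.
It also fails if it takes over 66 s, if anything falls off the work surface, if the arm or the gripper's body presses on something with over 40 N, if the wrist force passes 120 N, or if a joint passes its speed limit or range.

## Robot

A 6-joint arm with a two-finger parallel gripper is mounted at the origin on the work surface. World frame = base frame: x ahead of the robot, y to its left, z up, the work surface at z = 0. Lengths are in mm, angles in rad, forces in N, time in s.
With the tool pointing down it reaches from about 350 to 975 mm from the base axis. Payload 7.1 kg.
Tool frame: the origin (TCP) lies on the front face of the gripper's body, between the roots of the fingers; the fingertips stand 80 mm ahead of it and the grasp point (between the pads) lies 61 mm ahead of it (env.tips_ahead is the distance from the TCP to the fingertips, in mm); z points along the fingers, y is the direction in which the jaws open and shut (so a half turn about z gives the same grasp; the last joint's range is limited). The gripper opens to 88 mm and grips with 3 to 60 N. Pads are 20 mm wide; open, the fingers measure 115 mm over their backs; the gripper's body (75 mm by 178 mm) begins 61 mm behind the grasp point.
Start: joints at [1.271, 0.423, 1.63, -0, 1.089, -0.019], TCP at [173.171, 600.514, 302.675] pointing down, gripper open.
Joint ranges: [-3, 3], [-0.9, 2.11], [0.09, 2.58], [-1.31, 4.45], [0.11, 2.69], [-2.54, 2.54]. Speed limits (rad/s): [2.39, 2.39, 3.01, 3.14, 3.14, 3.14].

## Interface

Orientations are given as a unit quaternion [x, y, z, w].
In Python, from station import env, set_gripper, viewer, workorder gives the robot as it stands. Calls block until the motion is done:
- env.reach(position, orientation): joint-space move of the TCP to a pose.
- env.move_l(position, rot=None, rate=150, f_stop=None): straight line of the TCP; rot=None keeps the orientation; rate is the mean speed in mm/s. With f_stop (N) it stops when the force on the tool has changed by that much, and returns True; else False.
- env.move_joints(angles): joint-space move.
- set_gripper(opening): finger opening in mm; the grip force is fixed at half the most; returns when the fingers have stopped.
- env.hold(seconds).
- env.ik(position, orientation): joint angles nearest the present ones, or None.
- env.read_state(): the state.
- viewer.camera(name): name is "scene" or "top"; returns the picture (400x640x3 uint8, blue, green, red); there is no depth.
- viewer.camera_params(name): a dict with "fx", "fy", "cx", "cy" (pixels), "pose" (4x4, takes a point from camera to world coordinates). Camera axes: x right, y up, looking along -z (the intrinsics and any distortion apply to the point x, -y, -z); pixel columns grow to the right and rows downward; lengths in mm; the calibration is good to about 2 mm. A picture is of the moment at which its call begins. camera_params takes no time and is no camera call.
A pose or a line that the arm cannot do raises env.IKError and nothing moves.
- workorder.sign_off(): hands the job in, once; it reports no verdict.
The state is a dict: "time_s": time; "qpos": joint angles; "dq": joint speeds; "tau": joint torques, N m; "tool_pos": TCP position; "orientation": TCP orientation; "force": force on the tool from outside, world axes, zero at the start; "wrist_torque": the same for the moment, N m; "width": finger opening in mm.
Only numpy, scipy, OpenCV 4.12 (cv2) and the standard library are available. Lean on these libraries where they do the work, as an engineer would, in place of code of your own. Each camera call takes 0.05 s, during which the arm holds its last target. There are 200 camera calls.

## Working session

There is one attempt and no reset: what is moved stays moved. The work goes in short steps, each a Python script; the robot and the scene stay as the last script left them, time stands still between calls to the robot, and variables do not carry over. Pictures are saved under pics/ and viewed, about 8 in all and at most 12, crops included, and the job is handed in when it is done.

```bash
mkdir -p pics; ls; python3 - <<'E'
from station import env, viewer
import cv2
for n in("scene","top"):
    cv2.imwrite(f"pics/{n}0.png",viewer.camera(n)); p=viewer.camera_params(n); print(n,p)
print(env.read_state())
E
```

```text
pics
scene {'fx': 433.40835977059066, 'fy': 433.40835977059066, 'cx': 321.0574680369811, 'cy': 200.43589282645107, 'pose': array([[-3.55995453e-01, -7.60932702e-01,  5.42446919e-01,
         1.20424201e+03],
       [ 9.34374069e-01, -2.98895518e-01,  1.93924128e-01,
         2.75271492e+02],
       [ 1.45717426e-02,  5.75884443e-01,  8.17401231e-01,
         1.19874914e+03],
       [ 0.00000000e+00,  0.00000000e+00,  0.00000000e+00,
         1.00000000e+00]])}
top {'fx': 474.19523646932697, 'fy': 474.19523646932697, 'cx': 322.9088931643659, 'cy': 204.98075455123634, 'pose': array([[ 2.08866212e-02,  9.85564698e-01, -1.68005881e-01,
         3.24245574e+02],
       [-9.99775770e-01,  2.00033875e-02, -6.94800235e-03,
         3.35983759e+01],
       [-3.48701910e-03,  1.68113329e-01,  9.85761507e-01,
         1.34705819e+03],
       [ 0.00000000e+00,  0.00000000e+00,  0.00000000e+00,
         1.00000000e+00]])}
{'time_s': 0.1, 'qpos': array([ 1.27097881e+00,  4.23780333e-01,  1.63059798e+00, -5.41567170e-06,
        1.08862003e+00, -1.90084023e-02]), 'dq': array([ 5.00141822e-04, -1.12000718e-03, -6.54022792e-04,  6.10066940e-04,
       -8.99588154e-05,  4.43676411e-04]), 'tau': array([ 1.25253450e-04, -5.45610559e+01, -2.74324143e+01,  6.45875023e-02,
        1.89246191e-02,  3.57681586e-06]), 'tool_pos': array([173.07371173, 600.15013137, 301.97555393]), 'orientation': array([ 1.39942422e-01,  9.90159394e-01, -6.94314630e-04, -1.09200929e-04]), 'force': array([-0.33239558, -0.62202868, -0.56920647]), 'wrist_torque': array([-0.04366669, -0.0249836 ,  0.00046428]), 'width': 87.65793741670396}
```

View pics/scene0.png

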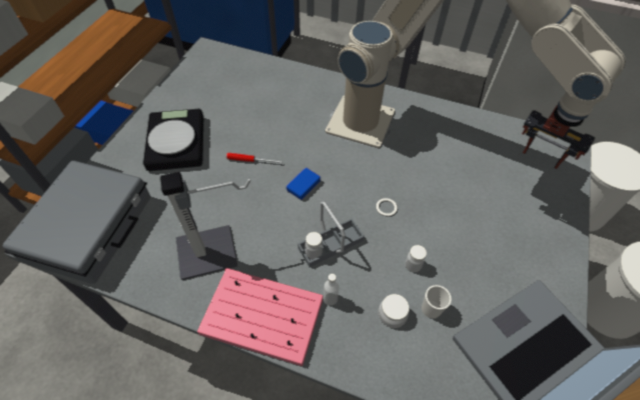

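View pics/top0.png

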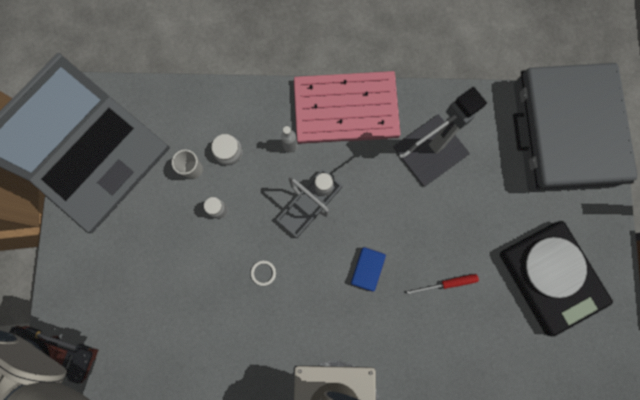

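The scene view shows the jar at about (417,258), the carrier at (333,238), and the scale post at (175,185) with its hook tip at (247,183). In the top view the jar is at (213,208), the carrier at (308,208) and the hook tip at (403,155). I'll zoom in to measure.

```bash
cat > h.py <<'E'
import numpy as np, cv2
from scipy.optimize import least_squares
from scipy.spatial.transform import Rotation as R
from station import env,set_gripper,viewer,workorder
P={n:viewer.camera_params(n) for n in("scene","top")}
def proj(n,X):
    p=P[n]; X=np.atleast_2d(X); c=(X-p['pose'][:3,3])@p['pose'][:3,:3]
    return np.c_[p['cx']+p['fx']*c[:,0]/-c[:,2], p['cy']+p['fy']*c[:,1]/c[:,2]]
def ray(n,uv,z):
    p=P[n]; d=p['pose'][:3,:3]@np.array([(uv[0]-p['cx'])/p['fx'],-(uv[1]-p['cy'])/p['fy'],-1]); o=p['pose'][:3,3]
    return o+d*(z-o[2])/d[2]
def crop(im,x,y,w,h,W=400,H=300):
    c=cv2.resize(im[y:y+h,x:x+w],(W,H),interpolation=cv2.INTER_CUBIC)
    return cv2.convertScaleAbs(c,alpha=1.5,beta=15)
def down(yaw): # tool z down, jaw (tool y) along world angle yaw
    y=np.array([np.cos(yaw),np.sin(yaw),0]); z=np.array([0,0,-1.]); return R.from_matrix(np.c_[np.cross(y,z),y,z]).as_quat()
E
python3 - <<'E'
from h import *
t=cv2.imread('pics/top0.png');s=cv2.imread('pics/scene0.png')
m=np.vstack([np.hstack([crop(t,260,155,100,75),crop(t,380,85,120,90)]),np.hstack([crop(s,290,190,100,75),crop(s,150,165,120,90)])])
cv2.imwrite('pics/m1.png',m)
E
```

```text
(no output)
```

View pics/m1.png

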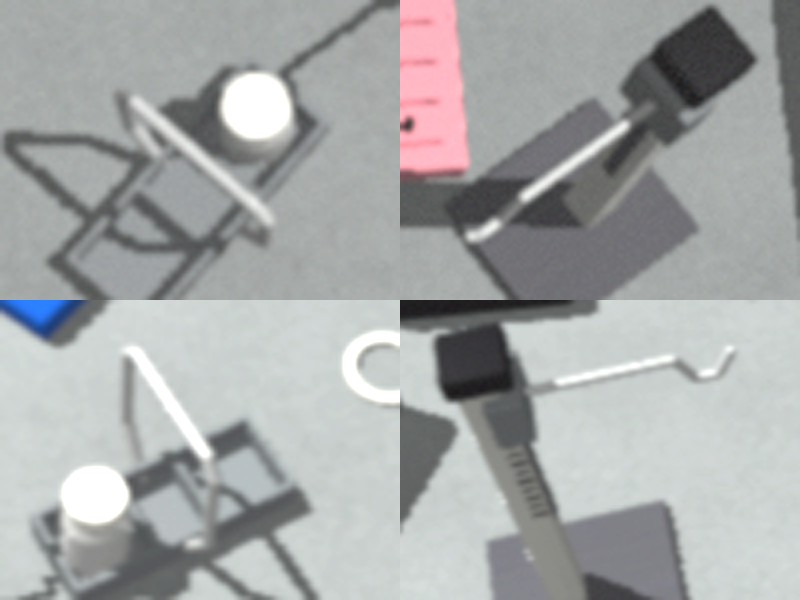

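The crops give sub-pixel corners for the handle, tray, base plate and hook, so I'll fit the poses now.

```bash
cat > fit.py <<'E'
from h import *
def src(q,x,y,s): return ((q[0]+.5)/s-.5+x,(q[1]+.5)/s-.5+y)
def fit(obs,x0):
    def X(p,L): c,s=np.cos(p[2]),np.sin(p[2]); return np.array([p[0]+c*L[0]-s*L[1],p[1]+s*L[0]+c*L[1],L[2]])
    f=lambda p:np.concatenate([proj(n,X(p,L))[0]-uv for n,uv,L in obs])
    r=least_squares(f,x0,loss='soft_l1',x_scale=[1,1,.01]); return r.x,f(r.x).reshape(-1,2).round(1)
if __name__=="__main__":
    T=lambda x,y:src((x,y),260,155,4); S=lambda x,y:src((x,y-300),290,190,4)
    jt=ray("top",T(257,107),90); hm=ray("top",T(201,160),165); print(jt,hm)
    y0=np.arctan2(*(jt-hm)[1::-1])
    c,r=fit([("top",T(257,107),(60,0,90)),("top",T(201,160),(0,0,168)),("scene",S(95,495),(60,0,90)),("scene",S(170,402),(0,0,168)),
      ("top",T(325,120),(98,-38,30)),("top",T(52,262),(-98,38,30)),("scene",S(245,421),(-98,38,30)),("scene",S(310,508),(-98,-38,30)),("scene",S(33,520),(98,38,30))],[hm[0],hm[1],y0])
    print("carrier",c,r.tolist())
    T=lambda x,y:src((x-400,y),380,85,10/3); S=lambda x,y:src((x-400,y-300),150,165,10/3)
    a=ray("top",T(445,205),12);b=ray("top",T(698,228),12);d=ray("top",T(597,98),12); print('plate',a,b,d,np.linalg.norm(a-d),np.linalg.norm(b-d))
    tip=ray("top",T(472,237),305); capc=ray("top",T(702,60),368); print('tip',tip,'cap',capc,np.linalg.norm((tip-capc)[:2]))
    y0=np.arctan2(*(capc-tip)[1::-1]); o=(a+b)/2
    for cap in (0,1):
      c,r=fit([("scene",S(733,348),(-172,0,307)),("scene",S(675,358),(-127,0,309)),("scene",S(708,375),(-150,0,284)),
       ("top",T(470,237),(-172,0,307)),("top",T(522,197),(-127,0,309)),("top",T(628,127),(-60,0,309))][:5]+
       ([("top",T(445,205),(-85,75,12)),("top",T(698,228),(85,-75,12)),("top",T(597,98),(85,75,12)),("scene",S(667,503),(-85,75,12))] if cap else []),[o[0],o[1],y0])
      cs,sn=np.cos(c[2]),np.sin(c[2]);print("scale",c,"saddle",c[0]-150*cs,c[1]-150*sn,r.tolist())
    j=[ray("top",(213.5,206),85),ray("scene",(417.5,251.5),85)];print("jar",j)
E
python3 fit.py
python3 - <<'E'
from h import *
t=cv2.imread('pics/top0.png');s=cv2.imread('pics/scene0.png')
for n,im,b in(("top",t,(200,195,228,222)),("scene",s,(400,240,435,275))):
    x0,y0,x1,y1=b;g=cv2.cvtColor(im[y0:y1,x0:x1],cv2.COLOR_BGR2GRAY);m=(g>150).astype(np.uint8)
    k,l,st,c=cv2.connectedComponentsWithStats(m);i=1+np.argmax(st[1:,4]);print(n,st[i],c[i]+[x0,y0],ray(n,c[i]+[x0,y0],85))
E
```

```text
[603.47678296  41.19536134  90.        ] [551.69694746  75.56653399 165.        ]
carrier [555.556462    78.43806995  -0.69579483] [[0.4, 0.7], [-1.1, -1.7], [0.4, -0.8], [0.2, -0.2], [2.3, 0.7], [4.5, -0.6], [13.1, 15.6], [-15.9, -24.1], [10.9, 18.0]]
plate [ 729.94455226 -158.15687771   12.        ] [ 713.52454246 -378.57121759   12.        ] [ 830.77767573 -292.97206908   12.        ] 168.35217436231054 145.1740730585873
tip [ 618.69980593 -134.34121715  305.        ] cap [ 723.03011244 -274.75907504  368.        ] 174.93423813443476
scale [ 724.14115863 -268.43826839   -0.90617323] saddle 631.626783721222 -150.36587349528082 [[-0.0, 0.4], [0.1, 0.8], [0.3, -0.4], [0.2, 0.0], [0.3, 0.2]]
scale [ 721.34445781 -270.53632316   -0.9264853 ] saddle 631.2472976921698 -150.60925474372544 [[-0.0, 0.4], [0.0, 0.6], [0.3, -0.6], [0.2, 0.0], [0.5, 0.6], [-0.2, -0.1], [1.7, 0.4], [0.2, -0.5], [7.7, 38.8]]
jar [array([530.55221277, 337.90422683,  85.        ]), array([532.45069793, 337.41058747,  85.        ])]
top [  4   2  18  17 217] [212.60829493 204.99078341] [533.26587106 340.48030656  85.        ]
scene [  7   4  20  16 226] [417.00442478 251.79646018] [533.93398646 336.29124096  85.        ]
```

```bash
sed -i 's/S(245,421),(-98,38,30)/S(245,421),(-98,-38,30)/;s/S(310,508),(-98,-38,30)/S(310,508),(-98,38,30)/;s/S(33,520),(98,38,30)/S(33,520),(98,-38,30)/;s/S(667,503),(-85,75,12)/S(667,503),(-85,-75,12)/' fit.py; python3 fit.py | grep -E "carrier|scale"
python3 - <<'E'
from h import *
c=[553,77,-.66]
for z in(300,141): 
  for y in (0,np.pi/2): print(z,y,env.ik([533,338,z],down(y)))
E
```

```text
carrier [557.37228428  81.12340377  -0.69717094] [[-0.5, 0.0], [-2.2, -2.5], [1.0, -0.0], [0.9, 0.6], [1.4, 0.1], [3.5, -1.3], [1.0, -1.6], [-2.5, -5.4], [-0.3, -0.7]]
scale [ 724.14115863 -268.43826839   -0.90617323] saddle 631.626783721222 -150.36587349528082 [[-0.0, 0.4], [0.1, 0.8], [0.3, -0.4], [0.2, 0.0], [0.3, 0.2]]
scale [ 721.92090795 -269.8315098    -0.92452399] saddle 631.5887065432598 -150.08138082882334 [[0.1, 0.5], [0.2, 0.7], [0.4, -0.4], [-0.1, -0.1], [0.2, 0.4], [-0.5, -0.2], [1.5, 0.1], [-0.2, -0.7], [-0.2, -1.5]]
300 0 [ 5.46293441e-01  4.34962073e-01  1.61777494e+00 -4.44089210e-16
  1.08885564e+00  5.46293441e-01]
300 1.5707963267948966 [ 5.46293441e-01  4.34962073e-01  1.61777494e+00 -4.44089210e-16
  1.08885564e+00 -1.02450289e+00]
141 0 [ 5.46293441e-01  6.40971733e-01  1.69946800e+00 -4.44089210e-16
  8.01152917e-01  5.46293441e-01]
141 1.5707963267948966 [ 5.46293441e-01  6.40971733e-01  1.69946800e+00 -4.44089210e-16
  8.01152917e-01 -1.02450289e+00]
```

```bash
cat > ov.py <<'E'
from h import *
def carrier_lines(c):
    L=[]
    for z in(0,30):
        q=[(-98,-38,z),(98,-38,z),(98,38,z),(-98,38,z),(-98,-38,z)]; L.append(q)
    L.append([(0,-62,20),(0,-62,153),(0,-50,165),(0,50,165),(0,62,153),(0,62,20)])
    t=np.linspace(0,2*np.pi,25); L.append([(60+26*np.cos(a),26*np.sin(a),90) for a in t])
    cs,sn=np.cos(c[2]),np.sin(c[2]); M=np.array([[cs,-sn,0],[sn,cs,0],[0,0,1]])
    return [np.array(q,float)@M.T+[c[0],c[1],0] for q in L]
def overlay(im,n,lines,x,y,w,h,W=400,H=300):
    o=crop(im,x,y,w,h,W,H)
    for q in lines:
        p=(proj(n,q)-[x,y]+.5)*[W/w,H/h]-.5
        cv2.polylines(o,[np.round(p*8).astype(int)],False,(0,0,255),1,cv2.LINE_AA,3)
    return o
E
python3 - <<'E'
from ov import *
from fit import fit,src
T=lambda x,y:src((x,y),260,155,4); S=lambda x,y:src((x,y-300),290,190,4)
print("bar ends top",ray("top",T(133,100),165),ray("top",T(270,220),165),"scene",ray("scene",S(130,351),165),ray("scene",S(210,455),165))
print("jar",ray("top",T(257,107),90),ray("scene",S(95,495),90))
c,r=fit([("top",T(257,107),(60,0,90)),("scene",S(95,495),(60,0,90)),("top",T(325,120),(98,-38,30)),("top",T(52,262),(-98,38,30)),("scene",S(245,421),(-98,-38,30)),("scene",S(33,520),(98,-38,30))],[555,79,-.69]);print(c,r.tolist())
t=cv2.imread('pics/top0.png');s=cv2.imread('pics/scene0.png')
L=carrier_lines(c)
cv2.imwrite('pics/m2.png',np.hstack([overlay(t,"top",L,262,155,100,100,400,400),overlay(s,"scene",L,290,185,100,100,400,400)]))
E
```

```text
bar ends top [589.79490876 119.9512092  165.        ] [514.03181508  31.04019109 165.        ] scene [523.53388507  35.36748549 165.        ] [585.91878567 118.79888068 165.        ]
jar [603.47678296  41.19536134  90.        ] [604.53514299  39.84459455  90.        ]
[557.46816467  81.77270474  -0.68785102] [[-0.9, -0.1], [1.3, 0.2], [1.0, -0.2], [3.5, -1.0], [0.9, -1.7], [-0.1, -0.3]]
```

View pics/m2.png

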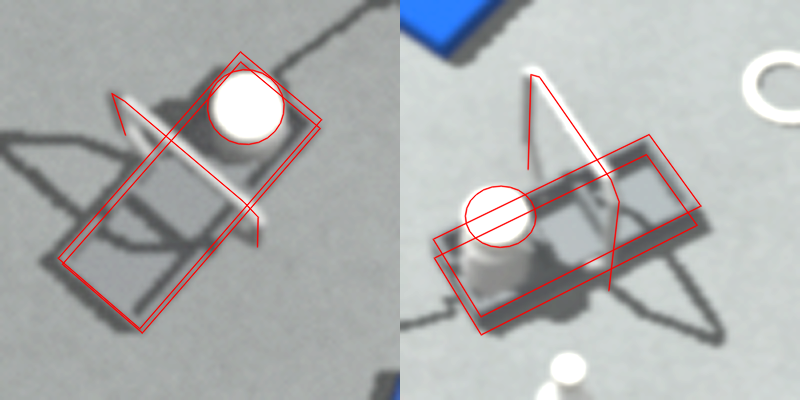

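```bash
python3 - <<'E'
from ov import *
t=cv2.imread('pics/top0.png');s=cv2.imread('pics/scene0.png')
ims={"top":t,"scene":s}
mid=np.array([553.3,76.3]);res={}
for n,im in ims.items():
    g=cv2.cvtColor(im,cv2.COLOR_BGR2GRAY).astype(float); pts=[]
    d=np.array([.65,.76]) 
    for k in np.linspace(-45,45,31):
        X=np.r_[mid+d*k,165]; u=proj(n,X)[0]; u2=proj(n,np.r_[mid+d*(k+1),165])[0]; e=u2-u; e/=np.hypot(*e); nn=np.array([-e[1],e[0]])
        o=np.linspace(-4,4,33); q=(u+o[:,None]*nn).astype(np.float32)
        v=cv2.remap(g.astype(np.float32),q[:,:1],q[:,1:],cv2.INTER_LINEAR).ravel()
        i=v.argmax(); w=np.clip(v-v.max()*.75,0,None)*(abs(o-o[i])<2); pts.append(ray(n,u+nn*(w@o/w.sum()),166)[:2])
    pts=np.array(pts); l=cv2.fitLine(pts.astype(np.float32),cv2.DIST_HUBER,0,.01,.01).ravel()
    print(n,"yaw",np.arctan2(l[1],l[0])-np.pi/2,l[:2],"pt",l[2:], "resid",np.std((pts-l[2:])@[-l[1],l[0]]))
    # centroid of jar lid
    u=proj(n,[603.5,40.5,90])[0].astype(int); x0,y0=u-14; G=g[y0:y0+28,x0:x0+28]
    _,lab,st,c=cv2.connectedComponentsWithStats((G>190).astype(np.uint8)); i=1+np.argmax(st[1:,4]); print("lid",st[i],ray(n,c[i]+[x0,y0],90))
E
```

```text
top yaw -0.6949878 [0.64037603 0.7680616 ] pt [551.04364  73.30202] resid 0.17706793180721672Traceback (most recent call last):
  File "<stdin>", line 17, in <module>
    return _wrapfunc(a, 'argmax', axis=axis, out=out, **kwds)
    return bound(*args, **kwds)
ValueError: attempt to get argmax of an empty sequence
```

```bash
cat > bar.py <<'E'
from ov import *
def barline(n,im,mid,yaw,z=166,half=45,srch=4):
    g=cv2.cvtColor(im,cv2.COLOR_BGR2GRAY).astype(np.float32); pts=[]
    d=np.array([-np.sin(yaw),np.cos(yaw)])
    for k in np.linspace(-half,half,31):
        u,u2=proj(n,np.array([np.r_[mid[:2]+d*k,z],np.r_[mid[:2]+d*(k+1),z]])); e=u2-u; e/=np.hypot(*e); nn=np.array([-e[1],e[0]])
        o=np.linspace(-srch,srch,8*srch+1); q=(u+o[:,None]*nn).astype(np.float32)
        v=cv2.remap(g,q[:,:1].copy(),q[:,1:].copy(),cv2.INTER_LINEAR).ravel()
        i=v.argmax(); w=np.clip(v-v.max()*.75,0,None)*(abs(o-o[i])<2); pts.append(ray(n,u+nn*(w@o/w.sum()),z)[:2])
    pts=np.array(pts); l=cv2.fitLine(pts.astype(np.float32),cv2.DIST_HUBER,0,.01,.01).ravel()
    if l[:2]@d<0: l[:2]*=-1
    return np.arctan2(l[1],l[0])-np.pi/2,l[2:],np.std((pts-l[2:])@[-l[1],l[0]])
def lid(n,im,X,th=150,r=14):
    g=cv2.cvtColor(im,cv2.COLOR_BGR2GRAY);x0,y0=proj(n,X)[0].astype(int)-r; G=g[y0:y0+2*r,x0:x0+2*r]
    _,lab,st,c=cv2.connectedComponentsWithStats((G>th).astype(np.uint8)); i=1+np.argmax(st[1:,4]); return st[i].tolist(),ray(n,c[i]+[x0,y0],X[2])
if __name__=="__main__":
    for n in("top","scene"):
        im=cv2.imread(f'pics/{n}0.png'); print(n,barline(n,im,[552,75],-.69),lid(n,im,[603.5,40.5,90],150),lid(n,im,[603.5,40.5,90],175),lid(n,im,[533,338,85],165))
E
python3 bar.py
```

```text
top (np.float32(-0.6955938), array([552.26605,  74.78916], dtype=float32), np.float64(0.14160676994680085)) ([6, 7, 16, 16, 204], array([603.90476357,  41.90234357,  90.        ])) ([7, 7, 15, 15, 171], array([604.10311865,  41.63065439,  90.        ])) ([6, 7, 16, 15, 194], array([533.09042922, 340.91642003,  85.        ]))
scene (np.float32(-0.6999622), array([552.1154  ,  73.915306], dtype=float32), np.float64(0.19372785732076384)) ([6, 7, 17, 15, 190], array([604.01061952,  38.76771022,  90.        ])) ([7, 8, 16, 13, 165], array([604.06731507,  39.12589736,  90.        ])) ([5, 8, 19, 14, 199], array([533.33990422, 336.97330823,  85.        ]))
```

```bash
python3 - <<'E'
from ov import *
t=cv2.imread('pics/top0.png');s=cv2.imread('pics/scene0.png')
L=carrier_lines([552.8,75.6,-.697])
# inner pocket floor outlines
cs,sn=np.cos(-.697),np.sin(-.697);M=np.array([[cs,-sn,0],[sn,cs,0],[0,0,1]])
L.append(np.array([(-93,-33,5),(-27,-33,5),(-27,33,5),(-93,33,5),(-93,-33,5)],float)@M.T+[552.8,75.6,0])
cv2.imwrite('pics/m3.png',np.hstack([overlay(t,"top",L,268,160,80,80,400,400),overlay(s,"scene",L,295,190,80,80,400,400)]))
E
```

```text
(no output)
```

View pics/m3.png

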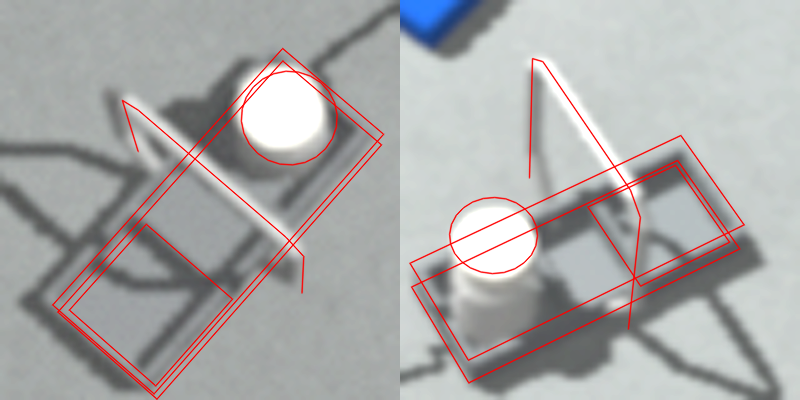

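The bar line agrees in both cameras (yaw −0.697). The tray outline is biased by shadows, so I'm using carrier ≈ (555.5, 78.6). First the jar.

```bash
cat >> h.py <<'E'
CY=-.697; C=np.array([555.5,78.6]); ex=np.array([np.cos(CY),np.sin(CY)]); ey=np.array([-ex[1],ex[0]])
def st(k=""):
    s=env.read_state(); print(k,round(s['time_s'],2),s['tool_pos'].round(1),'F',s['force'].round(2),'M',s['wrist_torque'].round(2),'w',round(s['width'],1)); return s
E
python3 - <<'E'
from h import *
q=down(CY+np.pi/2); 
if abs(env.ik([533,339,200],q)[5])>2.2: q=down(CY-np.pi/2)
print(env.ik([533,339,200],q))
env.reach([533.2,338.9,190],q); st('above')
print(env.move_l([533.2,338.9,125],rate=100,f_stop=6)); st('at')
set_gripper(40); st('grip')
env.move_l([533.2,338.9,215],rate=150); st('up')
p=C-60*ex; env.move_l([*p,215],rate=200); env.hold(.3); st('over')
ims=[crop(viewer.camera(n),*b,400,400) for n,b in(("top",(250,140,100,100)),("scene",(285,170,100,100)))]
cv2.imwrite('pics/p1.png',np.hstack(ims))
E
```

```text
[ 5.47646387e-01  5.57893012e-01  1.67873212e+00 -4.44089210e-16
  9.04967524e-01 -3.26149940e-01]
above 1.78 [532.8 339.9 190.4] F [0.02 0.79 0.58] M [-0.03  0.03 -0.  ] w 87.7
False
at 2.58 [533.5 339.1 125.2] F [ 0.41  0.59 -0.3 ] M [-0.   -0.   -0.02] w 87.7
grip 3.26 [533.4 339.  125.2] F [ 0.33 -0.09  1.44] M [0.02 0.05 0.05] w 50.7
up 4.01 [532.7 338.6 214.3] F [ 0.78  0.73 -1.2 ] M [ 0.02  0.06 -0.05] w 51.0
over 5.58 [509.5 117.7 214.9] F [-0.35  0.13 -1.62] M [ 0.01 -0.02  0.03] w 50.6
```

View pics/p1.png

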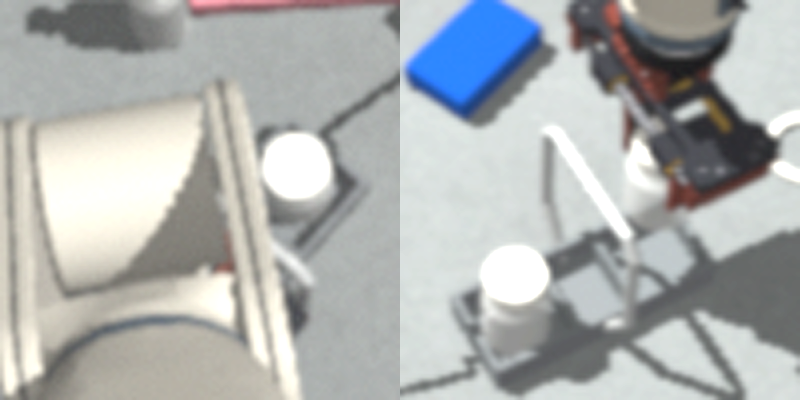

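The jar is held over the empty pocket at (655,250) in the scene half. Next I lower it, with a contact stop to catch it landing on a wall.

```bash
python3 - <<'E'
from h import *
p=C-60*ex
print(env.move_l([*p,138],rate=80,f_stop=4)); s=st('low')
if s['tool_pos'][2]<145:
    print(env.move_l([*p,126],rate=25,f_stop=3)); s=st('touch')
    set_gripper(80); st('open')
    env.move_l([*p,235],rate=150); env.move_l([*(p+ [-60,120]),330],rate=300); st('clear')
for n in("top","scene"): cv2.imwrite(f"pics/{n}2.png",viewer.camera(n))
t=cv2.imread('pics/top2.png');s=cv2.imread('pics/scene2.png')
cv2.imwrite('pics/p2.png',np.hstack([crop(t,262,155,100,100,400,400),crop(s,290,185,100,100,400,400)]))
E
```

```text
False
low 6.78 [509.8 117.2 138.4] F [-0.37 -0.35 -0.96] M [-0.01 -0.    0.02] w 51.0
True
touch 7.17 [510.1 117.4 129.9] F [0.37 0.75 1.75] M [ 0.22 -0.11  0.  ] w 50.9
open 7.82 [509.4 117.1 129.6] F [ 0.82 -0.93 -0.18] M [-0.03  0.01 -0.02] w 80.0
clear 9.37 [449.1 236.6 328.8] F [ 0.29 -0.35 -0.15] M [-0.03 -0.01 -0.03] w 79.8
```

View pics/p2.png

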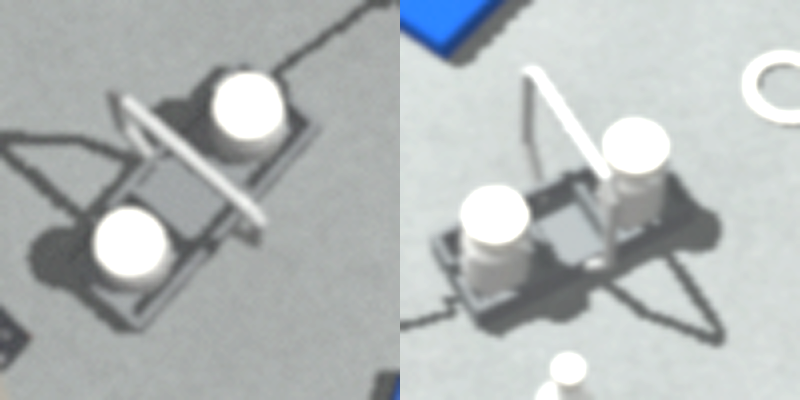

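The jar stands on the pocket floor: contact came at TCP z 129.9, against 130 expected. Both lids, at (130,243) and (248,107) in the top half, are at equal height. I'll recheck the bar and then grasp it 28 mm off the middle, because the hook needs the middle.

```bash
python3 - <<'E'
from bar import *
for n in("top","scene"):
    im=cv2.imread(f'pics/{n}2.png'); print(n,barline(n,im,[552,75],-.69),lid(n,im,[604,40.5,90]),lid(n,im,[509.7,117.1,90]))
s=-1
for sg in(1,-1):
  for a in (0,np.pi):
    g=C+sg*28*ey; SY=-.922; sx=np.array([np.cos(SY),np.sin(SY)]);sy=np.array([-sx[1],sx[0]]);H=np.array([631.5,-150.3])
    try:print(sg,a,env.ik([*g,231],down(CY+a))[[0,5]],[env.ik([*(H-d*sx+sg*28*sy),z],down(SY+a)).round(2) for d,z in((150,400),(0,400),(0,250))])
    except Exception as e: print(sg,a,e)
E
```

```text
top (np.float32(-0.69433904), array([543.01965,  63.74634], dtype=float32), np.float64(0.14872474448710588)) ([6, 7, 16, 16, 209], array([603.89015686,  42.02001369,  90.        ])) ([6, 6, 17, 17, 222], array([509.01463252, 119.17620304,  90.        ]))
scene (np.float32(-0.69888794), array([554.46185 ,  76.659744], dtype=float32), np.float64(3.9186734497324505)) ([6, 7, 17, 15, 198], array([603.86751755,  38.61866228,  90.        ])) ([0, 7, 24, 16, 234], array([512.11114395, 110.60457515,  90.        ]))
1 0 [0.15231455 0.84931455] [array([-0.05,  0.23,  1.67, -0.  ,  1.24,  0.88]), array([-0.22,  0.4 ,  1.43, -0.  ,  1.31,  0.7 ]), array([-0.22,  0.54,  1.57, -0.  ,  1.03,  0.7 ])]
1 3.141592653589793 [ 0.15231455 -2.2922781 ] [array([-0.05,  0.23,  1.67, -0.  ,  1.24, -2.27]), array([-0.22,  0.4 ,  1.43, -0.  ,  1.31, -2.44]), array([-0.22,  0.54,  1.57, -0.  ,  1.03, -2.44])]
-1 0 [0.08387018 0.78087018] [array([-0.11,  0.16,  1.76, -0.  ,  1.22,  0.81]), array([-0.29,  0.34,  1.52, -0.  ,  1.28,  0.64]), array([-0.29,  0.49,  1.65, -0.  ,  1.  ,  0.64])]
-1 3.141592653589793 [ 0.08387018 -2.36072248] [array([-0.11,  0.16,  1.76, -0.  ,  1.22, -2.33]), array([-0.29,  0.34,  1.52, -0.  ,  1.28, -2.51]), array([-0.29,  0.49,  1.65, -0.  ,  1.  , -2.51])]
```

```bash
python3 - <<'E'
from h import *
q=down(CY); g=C-28*ey
set_gripper(60)
env.reach([*g,320],q)
print(env.move_l([*g,226],rate=100,f_stop=6)); st('at')
set_gripper(4); env.hold(.3); st('grip')
env.move_l([*g,246],rate=40); env.hold(.5); st('lift20')
env.move_l([*g,285],rate=60); env.hold(.4); st('lift60')
for n in("top","scene"): cv2.imwrite(f"pics/{n}3.png",viewer.camera(n))
t=cv2.imread('pics/top3.png');s=cv2.imread('pics/scene3.png')
cv2.imwrite('pics/p3.png',np.hstack([crop(t,250,130,120,120,400,400),crop(s,270,150,120,120,400,400)]))
E
```

```text
False
at 12.19 [537.9  57.2 226.5] F [-0.22  0.38  0.22] M [-0.11  0.1   0.  ] w 59.9
grip 13.33 [537.1  57.2 225.9] F [-4.84  1.34  2.14] M [0.08 0.84 0.05] w 9.1
lift20 14.48 [537.5  57.1 245.9] F [ 0.11 -0.24 -6.62] M [-0.22  0.22  0.02] w 9.0
lift60 15.68 [537.5  57.1 284.8] F [-0.81 -0.42 -6.29] M [-0.21  0.2  -0.  ] w 9.2
```

View pics/p3.png

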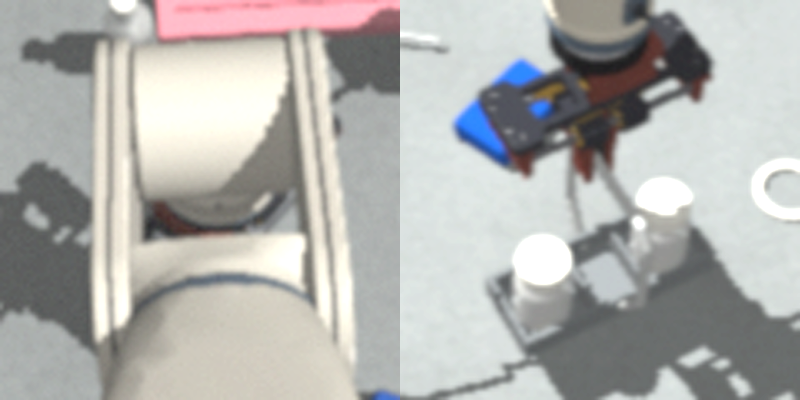

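```bash
python3 - <<'E'
from bar import *
g=np.r_[C-28*ey,285-61.]; e3x=np.r_[ex,0];e3y=np.r_[ey,0]
im=cv2.imread('pics/scene3.png')
for lx,ly in((62,1.5),(-60,0)):
    for phi in(0,.05,.1,.15):
        y=(28+ly)*np.cos(phi)-75*np.sin(phi)
        z=-75*np.cos(phi)-(28+ly)*np.sin(phi)
        X=g+lx*e3x+y*e3y+[0,0,z]; o=lid("scene",im,X,150,16); print(lx,phi,proj("scene",X)[0].round(1), o[0],(proj("scene",o[1])[0]).round(1))
E
```

```text
62 0 [313.5 227.7] [7, 9, 17, 15, 215] [312.  227.3]
62 0.05 [312.8 227. ] [8, 9, 17, 15, 215] [312.  227.3]
62 0.1 [312.2 226.2] [8, 10, 17, 15, 215] [312.  227.3]
62 0.15 [311.5 225.4] [9, 11, 17, 15, 215] [312.  227.3]
-60 0 [349.9 210.2] [8, 9, 17, 12, 144] [348.6 208.2]
-60 0.05 [349.2 209.5] [8, 10, 17, 12, 144] [348.6 208.2]
-60 0.1 [348.5 208.8] [9, 11, 17, 12, 144] [348.6 208.2]
-60 0.15 [347.8 208. ] [10, 11, 17, 12, 144] [348.6 208.2]
```

```bash
cat >> h.py <<'E'
SY=-.922; sx=np.array([np.cos(SY),np.sin(SY)]);sy=np.array([-sx[1],sx[0]]);H=np.array([631.5,-150.3])
def hp(d,z): return [*(H-d*sx-28*sy),z]
E
python3 - <<'E'
from h import *
g=C-28*ey
env.move_l([*g,398],rate=100)
env.move_l(hp(150,398),down(SY),rate=120); env.hold(.3); st('pre')
env.move_l(hp(0,398),rate=80); env.hold(.5); st('over')
for n in("top","scene"): cv2.imwrite(f"pics/{n}4.png",viewer.camera(n))
t=cv2.imread('pics/top4.png');s=cv2.imread('pics/scene4.png')
cv2.imwrite('pics/p4.png',np.hstack([crop(t,350,70,150,150,400,400),crop(s,150,120,130,130,400,400)]))
E
```

```text
pre 18.41 [518.6 -47.3 398. ] F [ 0.62  0.11 -5.72] M [-0.13  0.26 -0.  ] w 9.0
over 20.93 [ 609.2 -167.2  398. ] F [ 0.1  -0.34 -6.05] M [-0.16  0.27  0.01] w 9.0
```

View pics/p4.png

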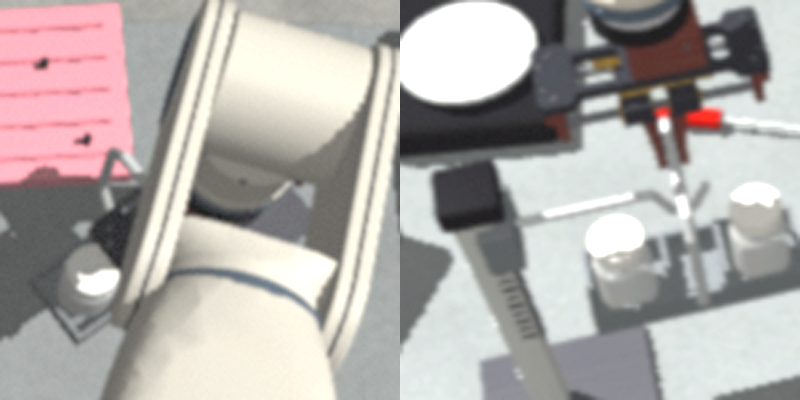

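The bar, (663,120)–(685,212) in the scene half, lies between the hook's slope (655,195) and tip (707,185), and the arch surrounds the wire. Now I lower in steps while watching the force.

```bash
python3 - <<'E'
from h import *
print((proj("scene",[*H,337])[0]-[150,120])*400/130+[400,0])
print(env.move_l(hp(0,358),rate=50,f_stop=5)); st('low')
for z in range(350,279,-10):
    env.move_l(hp(0,z),rate=40); env.hold(.15); s=st(z)
    if np.hypot(*s['force'][:2])>8 or s['force'][2]>-.8: break
E
```

```text
[675.67313412 166.3934632 ]
False
low 21.98 [ 609.4 -167.3  358.4] F [-0.39 -0.5  -6.13] M [-0.16  0.23  0.04] w 9.3
350 22.48 [ 609.3 -167.2  350.1] F [ 0.88  0.61 -5.67] M [-0.14  0.29  0.01] w 9.2
340 23.03 [ 609.1 -167.2  340.1] F [-0.48 -0.21 -4.7 ] M [-0.13  0.34 -0.07] w 9.2
330 23.58 [ 609.1 -167.3  330.1] F [-1.   -0.13 -3.54] M [-0.09  0.27  0.04] w 9.0
320 24.13 [ 609.3 -167.2  320.1] F [ 0.43 -0.15 -3.2 ] M [-0.14  0.18 -0.01] w 9.4
310 24.68 [ 609.3 -167.2  310.2] F [ 0.04 -0.91 -1.98] M [-0.16  0.16 -0.  ] w 9.5
300 25.23 [ 609.3 -167.2  300.1] F [ 0.19 -0.07 -1.36] M [-0.08  0.1  -0.09] w 8.9
290 25.78 [ 609.2 -167.2  290.1] F [ 0.65 -1.2  -0.93] M [-0.04  0.1  -0.05] w 9.2
280 26.33 [ 609.2 -167.2  280.1] F [ 0.17 -0.11  1.18] M [-0.05  0.09  0.  ] w 9.4
```

```bash
python3 - <<'E'
from h import *
def avg():
    a=[]
    for _ in range(12): env.hold(.03); a.append(env.read_state()['force'])
    return np.mean(a,0).round(2)
print(avg())
for z in (281.5,283,284.5):
    f=avg()
    if f[2]<.25: break
    env.move_l(hp(0,z),rate=20); print(z,avg())
st()
for n in("top","scene"): cv2.imwrite(f"pics/{n}5.png",viewer.camera(n))
s=cv2.imread('pics/scene5.png')
cv2.imwrite('pics/p5.png',crop(s,150,130,150,120,750,600))
E
```

```text
[ 0.27 -0.13  0.  ]
 27.13 [ 609.2 -167.2  280. ] F [ 0.22 -0.71 -0.89] M [-0.07  0.03 -0.05] w 8.9
```

View pics/p5.png

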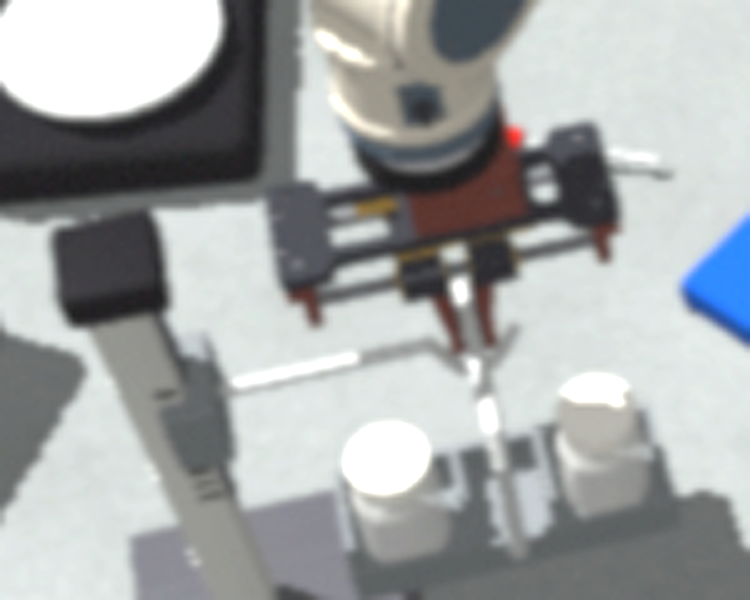

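The bar sits in the saddle at (472,365), the scale arm has sunk about 70 mm, and the mean vertical force on the wrist is 0.0 N. The scale carries the load, so I release.

```bash
python3 - <<'E'
from h import *
set_gripper(14); env.hold(.3); st('14'); set_gripper(45); env.hold(.3); st('45')
env.move_l(hp(0,400),rate=50,f_stop=6); st('up')
env.move_l(hp(0,440),rate=100); env.move_l(hp(250,440),rate=150); env.move_l([400,150,440],rate=250); env.hold(2); st('away')
cv2.imwrite("pics/top6.png",viewer.camera("top")); cv2.imwrite("pics/scene6.png",viewer.camera("scene")); env.hold(.5)
a=cv2.imread('pics/scene6.png').astype(int); b=viewer.camera("scene").astype(int); print('motion',abs(a-b)[130:270,140:300].max(),(abs(a-b)[130:270,140:300].max(2)>40).sum())
t=cv2.imread('pics/top6.png');s=cv2.imread('pics/scene6.png')
cv2.imwrite('pics/p6.png',np.hstack([crop(t,340,70,160,160,400,400),crop(s,150,130,140,140,400,400)]))
E
```

```text
14 27.86 [ 609.2 -167.2  280. ] F [-0.28  0.34 -0.  ] M [-0.08  0.12  0.  ] w 14.3
45 28.82 [ 609.2 -167.2  280. ] F [ 0.84 -0.56  1.12] M [-0.04  0.12  0.01] w 45.2
up 31.38 [ 609.1 -167.2  399.8] F [ 0.    0.79 -0.04] M [-0.05  0.11  0.01] w 44.8
away 36.42 [400. 150. 440.] F [-0.12  0.26  0.36] M [-0.06  0.1   0.02] w 45.1
motion 7 0
```

View pics/p6.png

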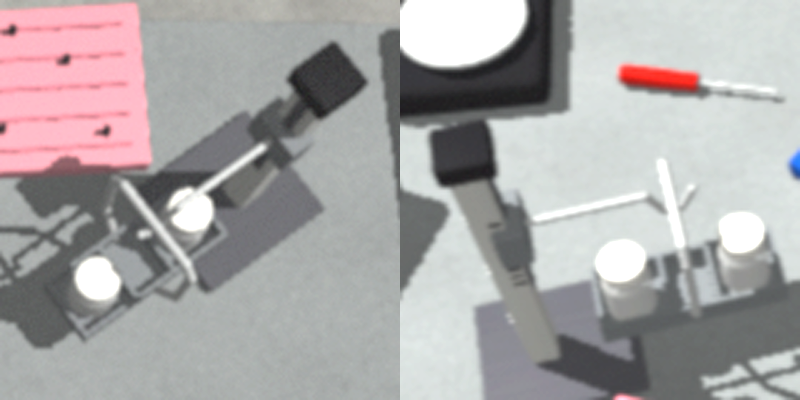

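The carrier hangs from its bar in the saddle, motionless, with both jars upright and the tray clear of the base plate. The arm is away from everything, so I hand in.

```bash
python3 - <<'E'
from bar import *
for n in("top","scene"):
    im=cv2.imread(f'pics/{n}6.png')
    for d in(60,-60):
        X=np.r_[H+d*sx,217+5-75]; o=lid(n,im,X,150,15); print(n,d,X.round(1),o)
print(workorder.sign_off()); st()
E
```

```text
top 60 [ 667.8 -198.1  147. ] ([9, 7, 16, 16, 161], array([ 666.55967526, -201.87633349,  147.        ]))
top -60 [ 595.2 -102.5  147. ] ([7, 8, 17, 17, 219], array([ 594.05382225, -100.82406105,  147.        ]))
scene 60 [ 667.8 -198.1  147. ] ([5, 10, 18, 15, 210], array([ 671.47540687, -200.51449293,  147.        ]))
scene -60 [ 595.2 -102.5  147. ] ([8, 9, 16, 14, 182], array([ 594.99224616, -102.53828103,  147.        ]))
the job is handed in; nothing more can be done
None
the job is handed in; nothing more can be done
```

The job is handed in. The loose jar stands in the carrier's empty pocket, and the carrier hangs by its handle on the scale hook with both jars. It took about 37 s of the 66 s allowed.

- **Jar:** I set it in the pocket while the carrier stood on the table. It touched down at the expected floor height, and the picture showed both jars upright.
- **Lift:** I gripped the handle bar 28 mm off its middle so the hook could take the middle. The load read about 6.2 N, and the carrier tilted by roughly 0.05 rad in the grip.
- **Hanging:** I lowered it in 10 mm steps. The arm sank about 70 mm, which fits about 90 N per metre, and I let go when the averaged vertical force on the wrist was 0.0 N.
- **Last checks:** Two pictures 0.5 s apart showed no motion. Both lids were within about 5 mm of where a level carrier would put them, so it hangs level to within a few degrees. By calculation the tray's underside is about 57 mm above the table, clear of the base plate. The gripper is well away.

**Checks that disagreed:**
- The tray's edges gave a carrier position several millimetres off the handle's, because of shadows. I used a compromise, and the jar still seated cleanly.
- Single force readings scattered by about 1 N, so the release relied on the average.
- I did not measure the other objects again at the end; no unexpected contact force showed.

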